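# Close the gauge carton and hold it shut in the lever press

### The job

Close the carton with the calibrated gauge in it for dispatch: fold the two short end flaps down first and then the two long flaps over them, slide the closed carton under the lever press until it sits square against the fence behind it and the end stop on its right. Then push the sprung lever down until it is level, so that the pad presses the self-sealing flaps, keep it level for at least two seconds, and finish while still holding it there (it springs up if let go); leave the loose fittings nearby where they are.

Things in the scene. Friction and masses are not known exactly. Their poses are not given: they have to be found in the camera images.
- press: grey bench lever press fixed to the table, 227 mm tall: a column (36 x 50 mm) behind the carton's place carries a guide head (44 mm wide, underside 150 mm up) with a vertical ram. Origin: on the table under the ram's axis; +x to the back, towards the column, +y to the operator's left, z up. A carton against fence and stop has its centre within 1 mm of it. No base plate: it slides on the table
- fence_face (a point): middle of the front face of the aluminium fence that runs along the press's y axis behind the carton, 420 mm long (press y = -80 to +340 mm), 22 mm high; face at press x = +51 mm
- stop_face (a point): middle of the left face of the end stop plate, 86 mm long in press x and 45 mm high; face at press y = -76 mm
- pad_face (a point): middle of the underside of the ram's sprung pad (84 mm in press x, 50 mm in y), 98 mm above the table when the lever is up; no part of the press over the carton reaches more than 25 mm from the ram's axis in press y
- lever (a joint): press lever, rad: 0 = up (a return spring holds it there, 0.45 above level), 0.45 = level, 0.57 = lower stop. Hinge 80 mm behind the ram, 205 mm above the table; it points to the front. About 2 N at the grip moves it; the pad meets a closed carton at about 0.34, then a spring in the pad takes up the travel: about 11 N at the grip when level, where the pad bears with about 16 N
- lever_grip (a point): middle of the lever's round black grip (24 mm diameter, 95 mm long, along the lever), on its axis, 175 mm from the hinge. The point's x axis runs along the lever to the hinge. Level, it is 205 mm above the table; up, about 281 mm
- carton: brown cardboard carton, loose, about 0.5 kg, 100 mm (x) by 150 mm (y), walls 66 mm high, a round gauge in grey foam inside. Origin: centre of its underside; z up. Four flaps, each 50 mm long, hinged at the walls' upper edges, stay where they are left; closed, its top is 72 mm above the table. It starts beside the fence, to the left of the press, at most 0.2 rad askew to it
- flap_left (a joint): flap on the carton's +y (left) end, 92 mm wide, hinge at z = 66 mm on the end wall: 0 = folded flat, 1.57 = standing upright, more = leaning outward, rad; it moves under less than 1 N
- flap_right (a joint): the like flap on the -y (right) end
- flap_front (a joint): long flap on the carton's -x side, 148 mm wide, hinge at z = 69 mm on the front wall, same sense; folded flat it lies over the end flaps
- flap_back (a joint): the like long flap on the +x side; the two long flaps meet in the middle
- flap_left_edge (a point): middle of the free edge of flap_left
- flap_right_edge (a point): middle of the free edge of flap_right
- flap_front_edge (a point): middle of the free edge of flap_front
- flap_back_edge (a point): middle of the free edge of flap_back
- pad: the sprung pad itself, moving with the ram (its origin is 98 mm below its underside: use pad_face)
- brass_adapter: brass threaded adapter standing on the table, 27 mm across, 42 mm tall, origin under its centre; to be left alone
- long_adapter: steel threaded adapter standing on the table, 34 mm across, 52 mm tall, origin under its centre; to be left alone
- ribbed_nut: ribbed round coupling nut, 36 mm across, 18 mm high, origin under its centre; to be left alone
- tee: steel tee fitting lying on the table, 44 x 64 x 26 mm, origin under its centre; to be left alone

How it is judged:
By the outcome, as a careful person would: the job done as asked, in the order asked, and still so for the second after the job is handed in, while the arm keeps its last pose, push and grip.
It also fails if it takes over 72 s, if anything falls off the work surface, if the arm or the gripper's body presses on something with over 40 N, if the wrist force passes 120 N, or if a joint passes its speed limit or range.

### The arm

A 6-joint arm with a two-finger parallel gripper is mounted at the origin on a cart in front of the work surface, level with it; the furniture and walls round the work are solid. World frame = base frame: x ahead of the robot, y to its left, z up, the work surface at z = 0. Lengths are in mm, angles in rad, forces in N, time in s.
With the tool pointing down it reaches from about 225 to 725 mm from the base axis. Payload 3.1 kg.
Tool frame: the origin (TCP) lies between the finger pads; the fingertips stand 17 mm ahead of it and the grasp point (between the pads) lies 2 mm behind it; z points along the fingers, y is the line along which they close (so a half turn about z gives the same grasp; the last joint's range is limited). The gripper opens to 85 mm and grips with 20 to 120 N. Pads are 22 mm wide; open, the fingers measure 114 mm over their backs; the gripper's body (76 mm by 85 mm) begins 54 mm behind the grasp point. The pads swing forward as they close: fully open they stand 13 mm farther back than shut.
Start: joints at [-1.302, 0.048, 0.099, 1.622, 0, 1.443], TCP at [202.881, -484.207, 248.312] pointing down, gripper open.
Joint ranges: [-2.91, 2.91], [-0.99, 1.94], [-1.21, 1.42], [-2.12, 2.29], [-1.49, 1.47], [-3.14, 3.14]. Speed limits (rad/s): [2.79, 2.79, 3.14, 3.14, 3.14, 3.14].

### API

Orientations are given as a rotation vector (axis times angle).
In Python, from cell import robot gives the robot as it stands. The module is installed in compiled form; this text tells all that it offers.
- The arm moves only by the shell command python3 -m crank 'ROWS' [OPENING] [FORCE]. ROWS is JSON, a list of rows, each a list of 2 entries, a list of its own where there are three numbers: the shift along the world's x, y, z in cm, then the turn, a rotation vector about the world's x, y, z in rad. In form: [[[tx, ty, tz], [rx, ry, rz]], ...]. A call has 1 to 12 rows; each row is the pose to reach, as a shift and turn from the pose commanded when the call began; what a row does not reach only later rows make up. A row lasts 1/12 s, in which the tool goes at most 41.7 mm and 7.16 degrees, less where a joint would pass 70% of its speed; a pose out of reach is approached as far as the arm can. A call with a gripper value outside its range is refused whole. OPENING is the finger opening in cm, from 0 to 8.54, set as the call begins (- or left out, the last holds). The fingers move at their own pace and stop on an object; FORCE is the grip in N (left out, the last holds). Time passes only in rows, so rows that repeat a pose let the fingers close. It gives the time, the measured TCP pose, the force, the opening and the grip force at its end, in the units of the state.
- robot.state(): the state, without advancing time (a new reading comes with each control period).
- robot.read_camera(name): name is "scene" or "top" or "wrist"; returns a dict with "image" (480x640x3 uint8, blue, green, red), "mtx" (3x3 intrinsics, pixels), "view" (4x4, takes a point from world to camera coordinates). Camera axes: x right, y down, z forward; pixel columns grow to the right and rows downward; lengths in mm; the calibration is good to about 2 mm. The wrist camera is an equidistant fisheye: a pixel r from the principal point sees the ray r / f radians off the axis. A picture is of the moment at which its call begins. There is no depth.
- robot.hand_in(): hands the job in; it is judged then, once.
The state is a dict: "time": time; "joints": joint angles; "joint_vel": joint speeds; "effort": joint torques, N m; "tcp_pos": TCP position; "orientation": TCP orientation; "contact_force": force on the tool from outside, world axes, zero at the start; "wrist_torque": the same for the moment, N m; "opening": finger opening in mm; "finger_force": force on a finger pad.
Only numpy, scipy, OpenCV 4.12 (cv2) and the standard library are available. Lean on these libraries where they do the work, as an engineer would, in place of code of your own. Each camera call takes 0.05 s, during which the arm holds its last target. There are 200 camera calls.

## Working session

There is one attempt and no reset: what is moved stays moved. The work goes in short steps, Python scripts to look and compute and a shell command to move; the robot and the scene stay as the last step left them, time stands still between calls to the robot, and variables do not carry over. Pictures are saved under pics/ and viewed, at most 10 in all, crops included, and the job is handed in when it is done.

```bash
mkdir -p pics; python3 - <<'E'
from cell import robot
import cv2,numpy as np
s=robot.state();print(s['time'],s['tcp_pos'],s['orientation'],s['contact_force'])
for n in("scene","top"):
    c=robot.read_camera(n);cv2.imwrite(f"pics/{n}0.png",c["image"]);print(n,np.round(c["mtx"],1).tolist(),np.round(c["view"],4).tolist())
E
```

```text
0.0 [ 202.73090829 -483.6615586   247.11948575] [-3.07769167e+00 -6.18727877e-01  2.07233734e-04] [-0.08762983  0.61926282 -0.55702887]
scene [[452.3, 0.0, 311.3], [0.0, 452.3, 236.9], [0.0, 0.0, 1.0]] [[-0.7128, -0.7012, 0.0164, 386.8981], [-0.3712, 0.3573, -0.8571, 336.3138], [0.5951, -0.617, -0.515, 879.5467], [0.0, 0.0, 0.0, 1.0]]
top [[609.2, 0.0, 311.1], [0.0, 609.2, 236.5], [0.0, 0.0, 1.0]] [[-0.0133, -0.9999, -0.0057, 48.1945], [-0.9883, 0.014, -0.1517, 527.9772], [0.1517, 0.0036, -0.9884, 1369.3318], [0.0, 0.0, 0.0, 1.0]]
```

View pics/scene0.png

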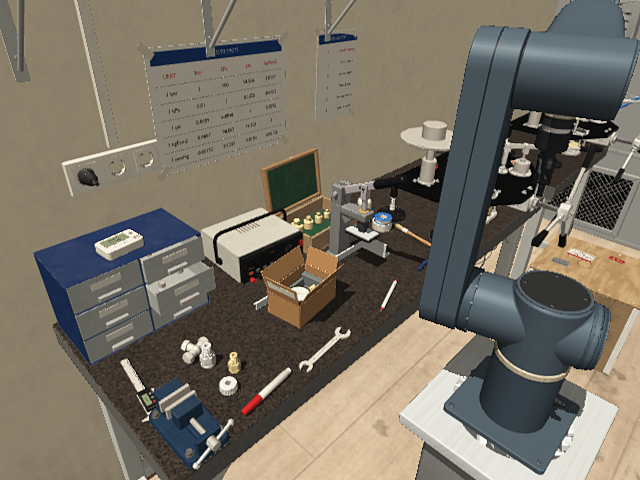

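View pics/top0.png

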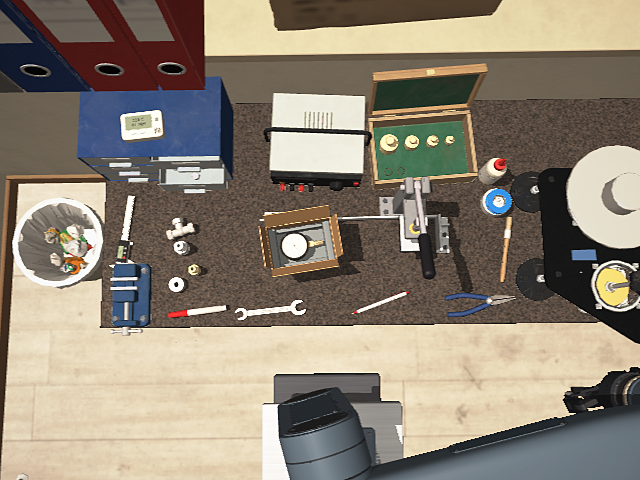

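The overall layout is clear: the carton is near top px (300,240), the press near (420,230), and the fittings near (180,250). I'll zoom in on both views in one composite.

```bash
python3 - <<'E'
import cv2,numpy as np
a=cv2.imread("pics/top0.png")[165:290,250:460];b=cv2.imread("pics/scene0.png")[165:335,245:450]
a=cv2.resize(a,(500,298),interpolation=cv2.INTER_CUBIC)
a=cv2.imread("pics/top0.png")[170:290,250:460];a=cv2.resize(a,None,fx=3.8,fy=3.8,interpolation=cv2.INTER_CUBIC)
cv2.imwrite("pics/topz.png",a)
b=cv2.resize(b,None,fx=3.5,fy=3.5,interpolation=cv2.INTER_CUBIC);cv2.imwrite("pics/scz.png",b);print(a.shape,b.shape)
E
```

```text
(456, 798, 3) (595, 718, 3)
```

View pics/topz.png

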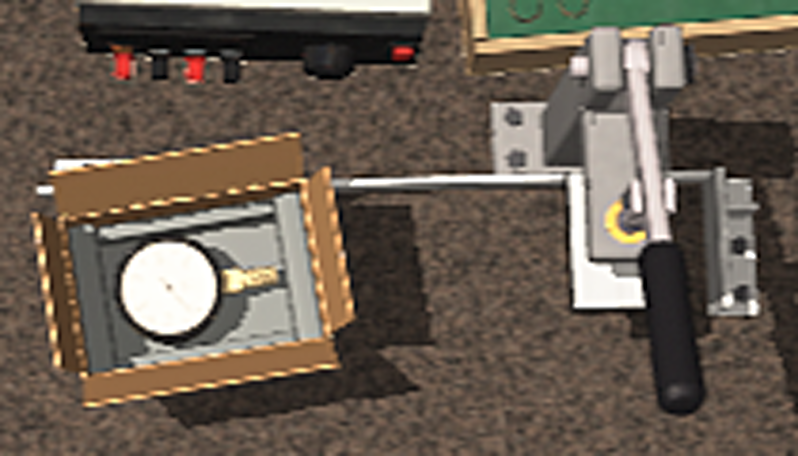

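View pics/scz.png

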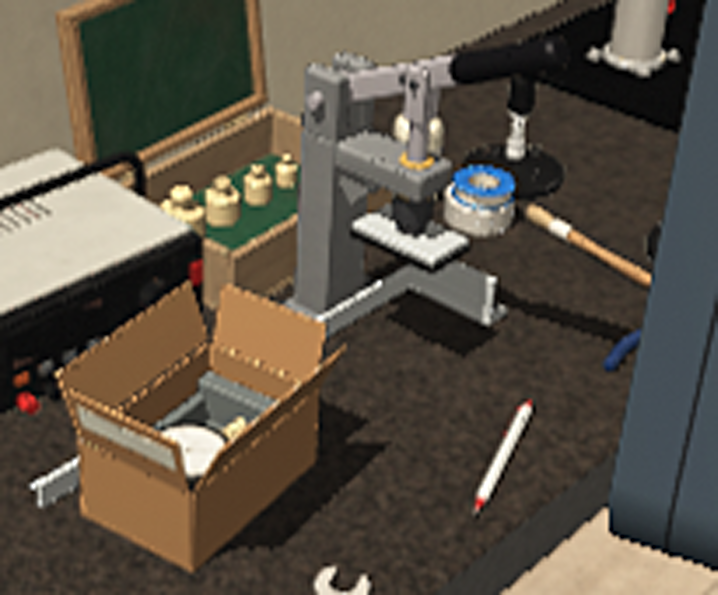

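The zooms show the carton's hinge-line corners at about topz (65,215), (303,182), (330,347) and (85,377). The fence front edge runs from (345,189) to (560,184), and the stop's left face is at u≈712. The grip runs from (657,240) to (683,405). Next I fit both poses to these points.

```bash
cat > h.py <<'E'
import numpy as np
from scipy.optimize import least_squares
C={"top":(np.array([[609.2,0,311.1],[0,609.2,236.5],[0,0,1]]),np.array([[-0.0133,-0.9999,-0.0057,48.1945],[-0.9883,0.014,-0.1517,527.9772],[0.1517,0.0036,-0.9884,1369.3318]])),
"scene":(np.array([[452.3,0,311.3],[0,452.3,236.9],[0,0,1]]),np.array([[-0.7128,-0.7012,0.0164,386.8981],[-0.3712,0.3573,-0.8571,336.3138],[0.5951,-0.617,-0.515,879.5467]]))}
def proj(n,p):
    K,V=C[n];q=K@(V@np.r_[p,1]);return q[:2]/q[2]
def onz(n,px,z):
    K,V=C[n];d=V[:,:3].T@np.linalg.solve(K,np.r_[px,1.]);o=-V[:,:3].T@V[:,3];return o+d*(z-o[2])/d[2]
def tri(obs):
    return least_squares(lambda p:np.concatenate([proj(n,p)-px for n,px in obs]),[400,0,50])
tz=lambda u,v:np.array([250+(u+.5)/3.8-.5,170+(v+.5)/3.8-.5]); sz=lambda u,v:np.array([245+(u+.5)/3.5-.5,165+(v+.5)/3.5-.5])
E
python3 - <<'E'
from h import *
np.set_printoptions(precision=1,suppress=True)
for n in C: print(n,-C[n][1][:,:3].T@C[n][1][:,3])
t=lambda u,v,z:onz("top",tz(u,v),z)
print("carton",[t(65,215,69),t(303,182,69),t(330,347,69),t(85,377,69)])
print("scene bottom c",onz("scene",sz(193,570),0),onz("scene",sz(82,512),0), "hinge c",onz("scene",sz(193,490),67),onz("scene",sz(320,365),67))
print("fence",t(345,189,22),t(560,184,22),t(38,190,22),"stop",t(712,178,45),t(712,310,45))
g=tri([("top",tz(670,322)),("scene",sz(508,60))]);print("grip",g.x,g.fun)
print("instr front top",t(85,35,100),t(430,10,100))
# carton pose from corners
P=[t(65,215,69),t(303,182,69),t(330,347,69),t(85,377,69)]
def rep(name,obs):
    r=tri(obs);print(name,r.x,r.fun)
rep("FLcorner",[("top",tz(85,377)),("scene",sz(193,490))]);rep("FRcorner",[("top",tz(330,347)),("scene",sz(318,362))]);rep("BL",[("top",tz(65,215)),("scene",sz(75,405))])
rep("backflap edgeL",[("top",tz(50,172)),("scene",sz(60,372))]);rep("backflap edgeR",[("top",tz(298,135)),("scene",sz(190,285))])
rep("right edge back",[("top",tz(325,167)),("scene",sz(225,285))]);rep("right edge front",[("top",tz(352,312)),("scene",sz(325,325))])
rep("front edge R",[("top",tz(338,365)),("scene",sz(343,348))]);rep("front edge L",[("top",tz(85,405)),("scene",sz(195,490))])
rep("left edge B",[("top",tz(35,214)),("scene",sz(80,408))]);rep("left edge F",[("top",tz(58,370)),("scene",sz(180,448))])
E
```

```text
top [ 314.7   35.9 1433.8]
scene [-122.8  693.8  734.9]
carton [array([549.3, 141.4,  69. ]), array([567.3,  -1.3,  69. ]), array([467.7, -15.6,  69. ]), array([451.8, 129.8,  69. ])]
scene bottom c [453.6 129.5   0. ] [551.2 143.9   0. ] hinge c [455.7 127.8  67. ] [492.8 -38.3  67. ]
fence [571.2 -28.6  22. ] [ 572.5 -161.7   22. ] [573.3 161.7  22. ] stop [ 570.6 -251.2   45. ] [ 489.6 -247.6   45. ]
grip [ 454.  -178.5  280. ] [ 0.1  0.1 -0.2 -0. ]
instr front top [651.8 126.9 100. ] [664.  -77.5 100. ]
FLcorner [452.3 130.1  70.2] [-0.2 -0.2  0.3  0.1]
FRcorner [467.6 -12.6  94.1] [-0.9 -1.2  1.7  0.2]
BL [548.3 142.4  93.3] [-1.3 -1.4  2.   0.4]
backflap edgeL [566.5 146.1 114.4] [ 0.2  0.2 -0.3 -0.1]
backflap edgeR [587.6   2.4 111.2] [-0.1 -0.1  0.1  0. ]
right edge back [567.5 -13.2 113.5] [ 0.1  0.1 -0.1 -0. ]
right edge front [482.3 -27.4 112.4] [ 0.2  0.3 -0.4 -0.1]
front edge R [453.5 -17.7 111.1] [-0.3 -0.4  0.6  0.1]
front edge L [439.3 133.2  78.5] [-1.8 -2.2  2.8  0.4]
left edge B [541.9 154.  102.2] [ 1.   1.1 -1.6 -0.3]
left edge F [452.1 142.5 111.7] [-0.1 -0.1  0.2  0. ]
```

```bash
python3 -m crank '[[[9.7,30.4,0],[0,0,0.65]],[[9.7,30.4,0],[0,0,0.65]],[[9.7,30.4,0],[0,0,0.65]],[[9.7,30.4,0],[0,0,0.65]],[[9.7,30.4,0],[0,0,0.65]],[[9.7,30.4,0],[0,0,0.65]],[[9.7,30.4,0],[0,0,0.65]],[[9.7,30.4,0],[0,0,0.65]],[[9.7,30.4,0],[0,0,0.65]]]' 0 40
python3 -m crank '[[[19.6,35.3,-0.8],[0,0,0.64]],[[19.6,35.3,-0.8],[0,0,0.64]],[[19.6,35.3,-0.8],[0,0,0.64]],[[19.6,35.3,-0.8],[0,0,0.64]],[[19.6,35.3,-0.8],[0,0,0.64]],[[19.6,35.3,-0.8],[0,0,0.64]],[[19.6,35.3,-0.8],[0,0,0.64]],[[19.6,35.3,-0.8],[0,0,0.64]],[[19.6,35.3,-0.8],[0,0,0.64]],[[19.6,35.3,-0.8],[0,0,0.64]],[[19.6,35.3,-0.8],[0,0,0.64]],[[19.6,35.3,-0.8],[0,0,0.64]]]'
python3 - <<'E'
from cell import robot
import cv2,numpy as np
s=robot.state();print(s['time'],s['tcp_pos'],s['orientation'],s['joints'],s['opening'])
c=robot.read_camera("wrist");cv2.imwrite("pics/w1.png",c["image"]);print(np.round(c["mtx"],1).tolist(),np.round(c["view"],4).tolist())
from scipy.spatial.transform import Rotation as R
print(R.from_rotvec(s['orientation']).as_matrix().round(3))
E
```

```text
time: 0.85
tcp_pos: [300.5, -175.9, 248.3]
orientation: [-2.715, -1.578, -0.003]
contact_force: [-0.6, 0.5, -0.2]
opening: 0.3
finger_force: 0.0
time: 1.85
tcp_pos: [496.1, 173.2, 238.7]
orientation: [-2.086, -2.348, 0.004]
contact_force: [-0.5, 0.1, -0.2]
opening: -0.3
finger_force: 0.0
1.85 [496.10972328 173.18936985 238.69380393] [-2.08568061 -2.34772033  0.00443235] [ 2.08600106e-01  5.03590693e-02  8.25055429e-02  1.60594476e+00
 -6.86244081e-04  1.66132323e+00] -0.3169210285292465
[[371.6, 0.0, 318.5], [0.0, 371.6, 246.2], [0.0, 0.0, 1.0]] [[0.9931, 0.1172, -0.0032, -513.2409], [0.1118, -0.9383, 0.3273, 69.5928], [0.0354, -0.3254, -0.9449, 410.1272], [0.0, 0.0, 0.0, 1.0]]
[[-0.118  0.993 -0.003]
 [ 0.993  0.118 -0.001]
 [-0.001 -0.003 -1.   ]]
```

View pics/w1.png

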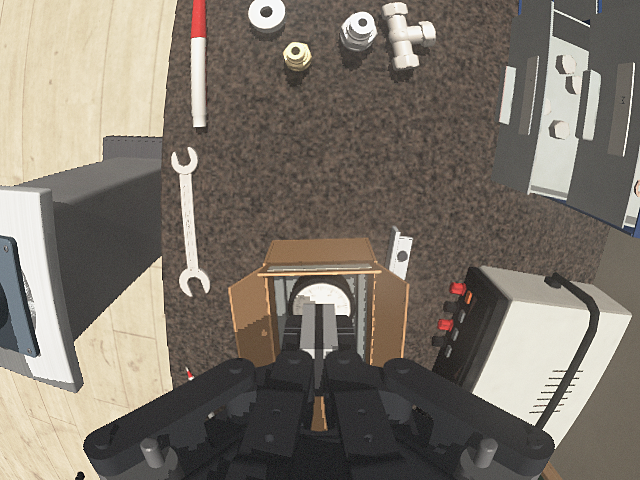

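The wrist view shows the gripper aligned with the carton yaw. The left flap leans outward (edge near row 240) and the way is clear. Next I fold the left flap.

```bash
python3 -m crank '[[[0,0,-13.2],[0,0,0]],[[0,0,-13.2],[0,0,0]],[[0,0,-13.2],[0,0,0]],[[0,0,-13.2],[0,0,0]],[[0.2,-2,-13.2],[0,0,0]],[[0.4,-3.5,-13.2],[0,0,0]],[[0.55,-5,-13.2],[0,0,0]],[[0.7,-6,-13.4],[0,0,0]],[[0.7,-6,-14.4],[0,0,0]],[[0.7,-6,-15.2],[0,0,0]],[[0.7,-6,-15.4],[0,0,0]],[[0.7,-6,-15.4],[0,0,0]]]'
python3 -m crank '[[[0,0,4],[0,0,0]],[[0,0,7.2],[0,0,0]],[[1.83,-15.8,7.2],[0,0,0]],[[1.83,-15.8,7.2],[0,0,0]],[[1.83,-15.8,7.2],[0,0,0]],[[1.83,-15.8,7.2],[0,0,0]],[[1.83,-15.8,7.2],[0,0,0]]]'
python3 - <<'E'
from cell import robot
import cv2
c=robot.read_camera("scene");cv2.imwrite("pics/s2.png",cv2.resize(c["image"][165:335,245:450],None,fx=3,fy=3,interpolation=cv2.INTER_CUBIC))
E
```

```text
time: 2.9
tcp_pos: [502.4, 113.0, 85.8]
orientation: [-2.088, -2.346, 0.001]
contact_force: [0.6, -0.7, -0.1]
opening: 0.1
finger_force: 0.0
time: 3.48
tcp_pos: [521.7, -50.0, 158.0]
orientation: [2.094, 2.339, -0.003]
contact_force: [0.6, 0.2, -0.4]
opening: 0.4
finger_force: 0.0
```

View pics/s2.png

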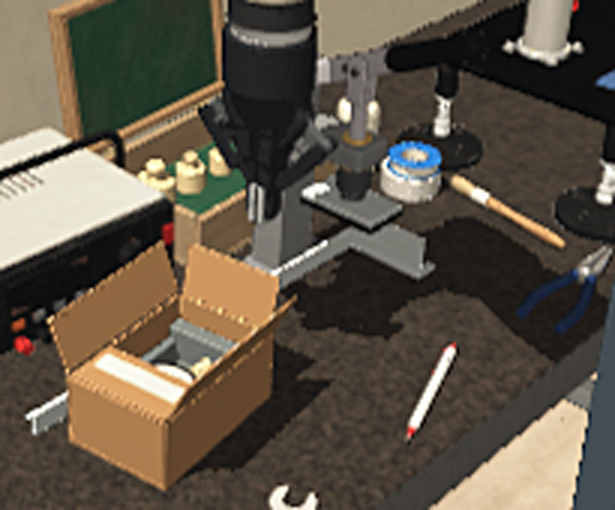

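The left flap is folded flat and nothing else moved. Now the right flap, then the front.

```bash
python3 -m crank '[[[0,0,-5],[0,0,0]],[[0,0,-5],[0,0,0]],[[0,0,-5],[0,0,0]],[[-0.2,2,-5],[0,0,0]],[[-0.4,3.5,-5],[0,0,0]],[[-0.55,5,-5],[0,0,0]],[[-0.7,6,-5.2],[0,0,0]],[[-0.7,6,-6.2],[0,0,0]],[[-0.7,6,-7],[0,0,0]],[[-0.7,6,-7.2],[0,0,0]],[[-0.7,6,-7.2],[0,0,0]]]'
python3 -m crank '[[[0,0,4],[0,0,0]],[[0,0,7.2],[0,0,0]],[[-10,3.9,7.2],[0,0,0]],[[-10,3.9,7.2],[0,0,0]],[[-10,3.9,7.2],[0,0,0]],[[-10,3.9,7.2],[0,0,0]],[[-10,3.9,2.8],[0,0,0]],[[-10,3.9,2.8],[0,0,0]],[[-10,3.9,2.8],[0,0,0]]]'
python3 -m crank '[[[2,0.2,0],[0,0,0]],[[3.5,0.4,0],[0,0,0]],[[5,0.6,0],[0,0,0]],[[6.6,0.75,-0.2],[0,0,0]],[[6.6,0.75,-1],[0,0,0]],[[6.6,0.75,-1.8],[0,0,0]],[[6.6,0.75,-2.4],[0,0,0]],[[6.6,0.75,-2.4],[0,0,0]]]'
python3 - <<'E'
from cell import robot
import cv2
c=robot.read_camera("scene");cv2.imwrite("pics/s3.png",cv2.resize(c["image"][165:335,245:450],None,fx=3,fy=3,interpolation=cv2.INTER_CUBIC))
E
```

```text
time: 4.45
tcp_pos: [513.8, 14.6, 85.7]
orientation: [-2.089, -2.346, 0.001]
contact_force: [0.1, -0.3, 0.4]
opening: -0.0
finger_force: 0.0
time: 5.2
tcp_pos: [410.8, 53.3, 110.6]
orientation: [-2.086, -2.341, 0.009]
contact_force: [-0.4, -0.8, 0.6]
opening: -0.5
finger_force: 0.0
time: 5.87
tcp_pos: [478.8, 61.1, 88.9]
orientation: [-2.088, -2.345, 0.003]
contact_force: [-0.5, 0.1, -0.6]
opening: 0.2
finger_force: 0.0
```

View pics/s3.png

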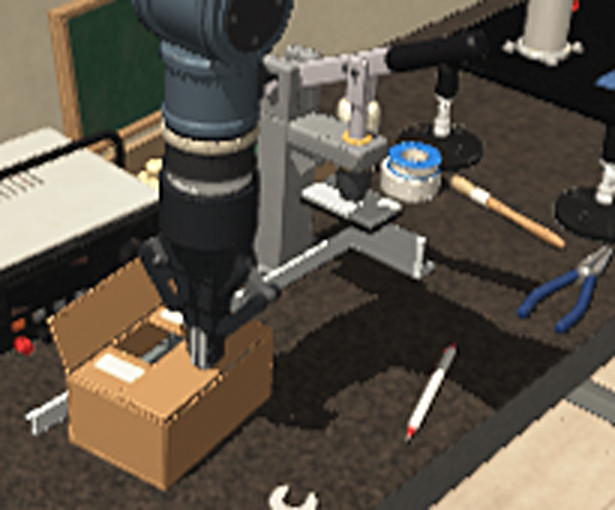

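Both end flaps are down and the front flap is down over them. Before going behind the carton I check clearance to the instrument.

```bash
python3 - <<'E'
from h import *
for o in ([("top",tz(428,12)),("scene",sz(203,248))],[("top",tz(85,35)),("scene",sz(-2,318))],[("top",tz(330,60)),("scene",sz(196,270))]):
    r=tri(o);print(r.x.round(1),r.fun.round(1))
E
```

```text
[666.3 -80.7  76. ] [ 1.1  1.2 -2.  -0.3]
[651.4 128.  108.6] [-0.8 -0.8  1.2  0.2]
[627.7 -24.   97.9] [ 2.8  3.2 -5.  -0.9]
```

```bash
python3 -m crank '[[[0,0,4],[0,0,0]],[[0,0,7.5],[0,0,0]],[[12.4,1.4,7.5],[0,0,0]],[[12.4,1.4,7.5],[0,0,0]],[[12.4,1.4,7.5],[0,0,0]],[[12.4,1.4,7.5],[0,0,0]],[[12.4,1.4,7.5],[0,0,0]],[[12.4,1.4,2.8],[0,0,0]],[[12.4,1.4,2.8],[0,0,0]],[[12.4,1.4,2.8],[0,0,0]]]'
python3 -m crank '[[[-2,-0.2,0],[0,0,0]],[[-3.5,-0.4,0],[0,0,0]],[[-5,-0.6,0],[0,0,0]],[[-6.6,-0.75,-0.2],[0,0,0]],[[-6.6,-0.75,-1],[0,0,0]],[[-6.6,-0.75,-1.8],[0,0,0]],[[-6.6,-0.75,-2.5],[0,0,0]],[[-6.6,-0.75,-2.7],[0,0,0]],[[-6.6,-0.75,-2.7],[0,0,0]]]'
python3 -m crank '[[[-2.9,-0.3,1],[0,0,0]],[[-2.9,-0.3,0],[0,0,0]],[[-2.9,-0.3,-0.2],[0,0,0]],[[-2.9,-0.3,-0.2],[0,0,0]]]'
python3 -m crank '[[[0,0,4],[0,0,0]],[[0,0,8],[0,0,0]],[[-6,0,12],[0,0,0]],[[-15,-6,16],[0,0,0]],[[-15,-14,16],[0,0,0]],[[-15,-14,16],[0,0,0]],[[-15,-14,16],[0,0,0]],[[-15,-14,16],[0,0,0]]]'
python3 - <<'E'
from cell import robot
import cv2,numpy as np
for n in("scene","top","wrist"):
    c=robot.read_camera(n);cv2.imwrite(f"pics/{n}4.png",c["image"])
print(np.round(c["mtx"],1).tolist(),np.round(c["view"],4).tolist(),robot.state()['tcp_pos'])
a=cv2.imread("pics/wrist4.png");
b=cv2.resize(cv2.imread("pics/scene4.png")[190:290,245:405],(640,400),interpolation=cv2.INTER_CUBIC)
t=cv2.resize(cv2.imread("pics/top4.png")[190:280,250:410],(640,360),interpolation=cv2.INTER_CUBIC)
w=cv2.resize(np.vstack([b,t]),None,fx=.6,fy=.6)
out=np.zeros((600,800,3),np.uint8);out[:480,:416]=0
out[:456,:384]=w;out[:480,384:800]=a[:,112:528]
cv2.imwrite("pics/comb4.png",out)
E
```

```text
time: 6.75
tcp_pos: [599.5, 75.2, 115.0]
orientation: [-2.084, -2.341, 0.01]
contact_force: [-0.5, 0.2, 0.0]
opening: -0.5
finger_force: 0.0
time: 7.5
tcp_pos: [537.9, 67.8, 90.3]
orientation: [-2.088, -2.346, 0.002]
contact_force: [0.1, -0.5, -0.3]
opening: 0.2
finger_force: 0.0
time: 7.83
tcp_pos: [509.2, 64.8, 88.9]
orientation: [-2.089, -2.346, 0.001]
contact_force: [0.2, -0.0, -0.1]
opening: 0.0
finger_force: 0.0
time: 8.5
tcp_pos: [358.6, -77.3, 251.3]
orientation: [2.087, 2.343, -0.0]
contact_force: [0.6, -0.6, -0.8]
opening: 0.3
finger_force: 0.0
[[371.6, 0.0, 318.5], [0.0, 371.6, 246.2], [0.0, 0.0, 1.0]] [[0.994, 0.1093, 0.0034, -350.2922], [0.1021, -0.9385, 0.3298, -152.5373], [0.0393, -0.3275, -0.944, 343.6205], [0.0, 0.0, 0.0, 1.0]] [359.80788874 -76.92969768 250.77542105]
```

View pics/comb4.png

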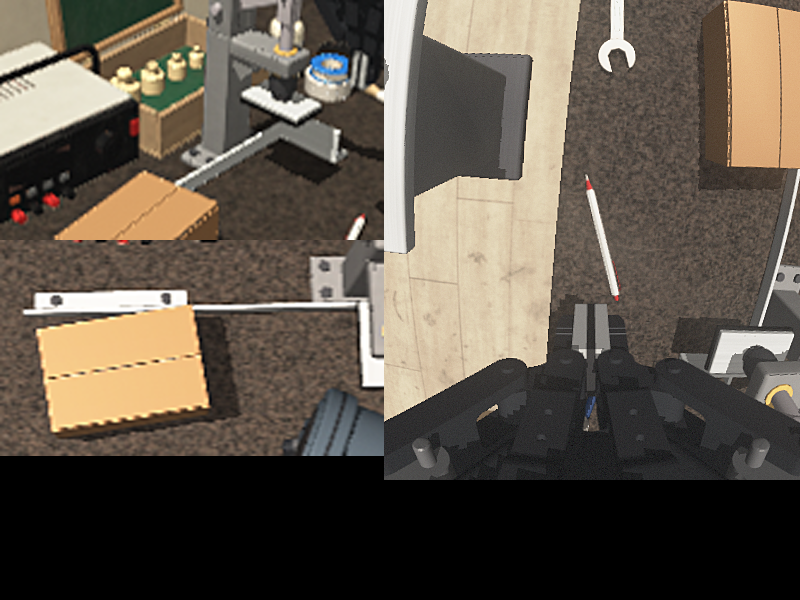

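All four flaps are closed flat: the seam is in the middle with no flap standing, and the carton is still ~0.11 rad askew. In comb px the carton corners are (37,330), (193,305), (210,408) and (55,430), and the fence runs from (25,313) to (355,304).

```bash
python3 - <<'E'
from h import *
np.set_printoptions(precision=1,suppress=True)
ct=lambda u,v:np.array([250+u/2.4,190+(v-240)/2.4])
print([onz("top",ct(u,v),72) for u,v in((37,330),(193,305),(210,408),(55,430))],[onz("top",ct(u,v),22) for u,v in((25,314),(355,305))])
V=np.array([[0.994,0.1093,0.0034,-350.2922],[0.1021,-0.9385,0.3298,-152.5373],[0.0393,-0.3275,-0.944,343.6205]])
def w(u,v,z):
    p=np.array([u-384+112-318.5,v-246.2]);r=np.hypot(*p);a=r/371.6;d=np.r_[np.sin(a)*p/r,np.cos(a)];d=V[:,:3].T@d;o=-V[:,:3].T@V[:,3];return o+d*(z-o[2])/d[2]
print("cam",-V[:,:3].T@V[:,3])
print("fence wr",w(793,170,22),w(763,290,22),w(760,325,22)); print("carton FR,front",w(703,167,66),w(722,2,66)); print("pad corners",w(708,374,98),w(718,330,98),w(790,331,98))
E
```

```text
[array([545.8, 144.1,  72. ]), array([567.7,  -3.7,  72. ]), array([469.4, -17.8,  72. ]), array([450.8, 127.5,  72. ])] [array([570.4, 159.9,  22. ]), array([ 574.7, -164. ,   22. ])]
cam [350.3   7.7 375.9]
fence wr [568.5  -7.1  22. ] [ 567.5 -146.6   22. ] [ 578.7 -192.9   22. ]
carton FR,front [451.4 -17.7  66. ] [450.6 131.7  66. ]
pad corners [ 491.4 -208.7   98. ] [ 487.1 -157.1   98. ] [ 567.4 -155.6   98. ]
```

```bash
python3 -m crank '[[[6,16.2,0],[0,0,-0.105]],[[6,16.2,0],[0,0,-0.105]],[[6,16.2,0],[0,0,-0.105]],[[6,16.2,0],[0,0,-0.105]],[[6,16.2,0],[0,0,-0.105]],[[6,16.2,-20],[0,0,-0.105]],[[6,16.2,-20],[0,0,-0.105]],[[6,16.2,-20],[0,0,-0.105]],[[6,16.2,-20],[0,0,-0.105]],[[6,16.2,-20],[0,0,-0.105]],[[6,16.2,-20],[0,0,-0.105]],[[6,16.2,-20],[0,0,-0.105]]]'
python3 -m crank '[[[1,0,0],[0,0,0]],[[1.8,0,0],[0,0,0]],[[2.3,0,0],[0,0,0]],[[2.6,0,0],[0,0,0]],[[2.9,0,0],[0,0,0]],[[3.2,0,0],[0,0,0]],[[3.2,0,0],[0,0,0]]]'
python3 -m crank '[[[0.2,0,0],[0,0,0]],[[0.4,0,0],[0,0,0]],[[0.4,0,0],[0,0,0]]]'
```

```text
time: 9.65
tcp_pos: [416.7, 87.7, 47.0]
orientation: [-2.204, -2.232, 0.007]
contact_force: [0.1, 0.0, -0.0]
opening: -0.1
finger_force: 0.0
time: 10.23
tcp_pos: [448.3, 88.0, 51.1]
orientation: [-2.203, -2.23, 0.005]
contact_force: [-11.9, 2.3, 9.8]
opening: 0.0
finger_force: 5.9
time: 10.48
tcp_pos: [450.6, 89.1, 50.8]
orientation: [-2.199, -2.228, 0.006]
contact_force: [-16.1, 4.7, 12.8]
opening: -0.2
finger_force: 7.9
```

```bash
python3 -m crank '[[[-2,0,0],[0,0,0]],[[-3,0,2],[0,0,0]],[[-3,0,2],[0,0,0]],[[-2,0,2],[0,0,0]],[[-1,0,2],[0,0,0]],[[-0.2,0,2],[0,0,0]],[[0.2,0,2],[0,0,0]],[[0.2,0,2],[0,0,0]]]'
python3 - <<'E'
from cell import robot
import cv2,numpy as np
for n in("scene","top"):
    c=robot.read_camera(n);cv2.imwrite(f"pics/{n}5.png",c["image"])
b=cv2.resize(cv2.imread("pics/scene5.png")[210:340,245:405],(640,520),interpolation=cv2.INTER_CUBIC)
t=cv2.resize(cv2.imread("pics/top5.png")[190:280,250:410],(800,450),interpolation=cv2.INTER_CUBIC)
out=np.zeros((600,800,3),np.uint8);out[:240,:295]=cv2.resize(b,(295,240));out[240:600,:640]=cv2.resize(t,(640,360))
cv2.imwrite("pics/comb5.png",out)
E
```

```text
time: 11.15
tcp_pos: [456.8, 87.6, 69.6]
orientation: [-2.206, -2.232, 0.001]
contact_force: [-4.3, 1.8, 1.6]
opening: 0.2
finger_force: 2.2
```

View pics/comb5.png

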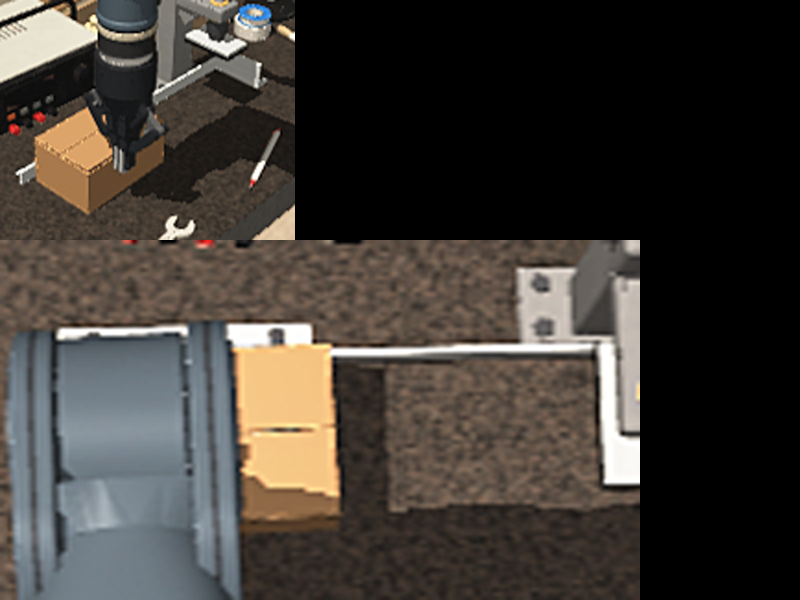

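```bash
python3 -m crank '[[[0.3,0,0],[0,0,0]],[[0.6,0,0],[0,0,0]],[[0.6,0,0],[0,0,0]]]'
python3 -m crank '[[[-2,0,0],[0,0,0]],[[-4,0,4],[0,0,0]],[[-4,5,8],[0,0,0]],[[-4,8.8,8],[0,0,0]],[[2,8.8,8],[0,0,0]],[[6.5,8.8,8],[0,0,0]],[[6.5,8.8,8],[0,0,0]],[[6.5,8.8,4],[0,0,0]],[[6.5,8.8,-2],[0,0,0]],[[6.5,8.8,-2],[0,0,0]],[[6.5,8.8,-2],[0,0,0]]]' 5
python3 -c "
from cell import robot
print(robot.state()['joints'])"
```

```text
time: 11.5
tcp_pos: [459.4, 88.7, 69.5]
orientation: [-2.201, -2.228, 0.005]
contact_force: [-12.9, 5.4, 8.9]
opening: 0.0
finger_force: 6.5
time: 12.42
tcp_pos: [524.8, 173.8, 43.1]
orientation: [-2.206, -2.23, 0.013]
contact_force: [-0.6, 0.1, -0.4]
opening: 49.9
finger_force: 0.0
[ 1.98700772e-01  1.85213497e-01 -1.62893795e-01  1.23260077e+00
 -5.14416512e-04  1.75890620e+00]
```

```bash
python3 -m crank '[[[0,-1.5,0],[0,0,0]],[[0,-2.5,0],[0,0,0]],[[0,-3.5,0],[0,0,0]],[[0,-4.5,0],[0,0,0]],[[0,-5.5,0],[0,0,0]],[[0,-6.5,0],[0,0,0]],[[0,-7.5,0],[0,0,0]],[[0,-8.5,0],[0,0,0]],[[0,-9.5,0],[0,0,0]],[[0,-10.5,0],[0,0,0]],[[0,-11.5,0],[0,0,0]],[[0,-12.5,0],[0,0,0]]]'
python3 -m crank '[[[0,-1,0],[0,0,0]],[[0,-2,0],[0,0,0]],[[0,-3,0],[0,0,0]],[[0,-4,0],[0,0,0]],[[0,-5,0],[0,0,0]],[[0,-6,0],[0,0,0]],[[0,-7,0],[0,0,0]],[[0,-8,0],[0,0,0]],[[0,-9,0],[0,0,0]],[[0,-10,0],[0,0,0]],[[0,-11,0],[0,0,0]],[[0,-11,0],[0,0,0]]]'
python3 - <<'E'
from cell import robot
import cv2,numpy as np
for n in("scene","top","wrist"):
    c=robot.read_camera(n);cv2.imwrite(f"pics/{n}6.png",c["image"])
print(np.round(c["view"],4).tolist())
t=cv2.resize(cv2.imread("pics/top6.png")[175:280,330:460],(494,399),interpolation=cv2.INTER_CUBIC)
b=cv2.resize(cv2.imread("pics/scene6.png")[165:305,300:440],(306,306),interpolation=cv2.INTER_CUBIC)
out=np.zeros((600,800,3),np.uint8);out[:399,:494]=t;out[:306,494:800]=b
out[400:600,:]=0;w=cv2.imread("pics/wrist6.png");out[310:600,494:800]=cv2.resize(w,(306,290))
cv2.imwrite("pics/comb6.png",out)
E
```

```text
time: 13.42
tcp_pos: [529.3, 49.9, 51.0]
orientation: [2.208, 2.234, 0.006]
contact_force: [0.3, 6.0, 2.9]
opening: 49.8
finger_force: 2.9
time: 14.42
tcp_pos: [528.8, -62.3, 50.7]
orientation: [2.209, 2.23, 0.0]
contact_force: [-0.0, 0.5, 0.5]
opening: 49.6
finger_force: 0.1
[[1.0, 0.0089, -0.0003, -528.3046], [0.0085, -0.9444, 0.3287, -38.3928], [0.0027, -0.3287, -0.9444, 171.0383], [0.0, 0.0, 0.0, 1.0]]
```

View pics/comb6.png

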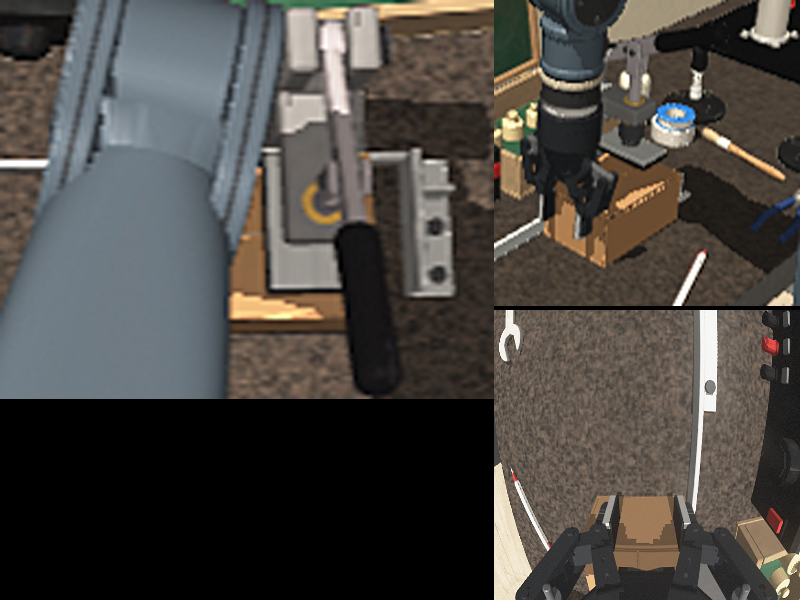

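The carton is closed and square along the fence under the pad, with about 20–25 mm left to the stop (comb6: carton right edge ≈375, stop ≈405). I go in with small steps.

```bash
python3 -m crank '[[[0,-0.8,0],[0,0,0]],[[0,-1.5,0],[0,0,0]],[[0,-2.1,0],[0,0,0]],[[0,-2.1,0],[0,0,0]]]' | sed -n '2p;4p'
python3 -m crank '[[[0,-0.3,0],[0,0,0]],[[0,-0.4,0],[0,0,0]],[[0,-0.4,0],[0,0,0]]]'| sed -n '2p;4p'
python3 -m crank '[[[0,-0.3,0],[0,0,0]],[[0,-0.3,0],[0,0,0]],[[0,-0.3,0],[0,0,0]]]'| sed -n '2p;4p'
```

```text
tcp_pos: [528.0, -82.2, 49.2]
contact_force: [-0.3, 1.0, 0.7]
tcp_pos: [528.1, -85.2, 49.2]
contact_force: [-0.4, 3.4, 1.2]
tcp_pos: [528.1, -88.4, 49.2]
contact_force: [0.1, 1.9, 1.6]
```

```bash
python3 -m crank '[[[0,-0.3,0],[0,0,0]],[[0,-0.3,0],[0,0,0]],[[0,-0.3,0],[0,0,0]]]' | sed -n '2p;4p'
python3 -m crank '[[[0,-0.3,0],[0,0,0]],[[0,-0.3,0],[0,0,0]],[[0,-0.3,0],[0,0,0]]]'| sed -n '2p;4p'
```

```text
tcp_pos: [528.1, -91.5, 49.2]
contact_force: [0.8, 4.1, 0.5]
tcp_pos: [528.1, -92.1, 49.3]
contact_force: [0.4, 9.4, 1.4]
```

```bash
python3 -m crank '[[[0,-0.3,0],[0,0,0]],[[0,-0.3,0],[0,0,0]]]' | sed -n '2p;4p'
python3 -m crank '[[[0,2,0],[0,0,0]],[[0,4,0],[0,0,0]],[[0,5,4],[0,0,0]],[[-3,5,8],[0,0,0]],[[-7,5,9],[0,0,0]],[[-10.5,5,9],[0,0,0]],[[-10.5,2,9],[0,0,0]],[[-10.5,-2.2,9],[0,0,0]],[[-10.5,-2.2,6],[0,0,0]],[[-10.5,-2.2,2],[0,0,0]],[[-10.5,-2.2,2],[0,0,0]],[[-10.5,-2.2,2],[0,0,0]]]' 0| sed -n '2p;4p'
python3 -m crank '[[[1,0,0],[0,0,0]],[[2,0,0],[0,0,0]],[[3,0,0],[0,0,0]],[[3.3,0,0],[0,0,0]],[[3.3,0,0],[0,0,0]]]'| sed -n '2p;4p'
python3 -m crank '[[[0.3,0,0],[0,0,0]],[[0.3,0,0],[0,0,0]],[[0.3,0,0],[0,0,0]]]'| sed -n '2p;4p'
```

```text
tcp_pos: [528.1, -92.2, 49.3]
contact_force: [0.6, 16.6, 2.9]
tcp_pos: [419.6, -118.9, 66.2]
contact_force: [0.3, -0.2, 1.1]
tcp_pos: [458.9, -120.3, 72.6]
contact_force: [-0.1, 0.1, 0.1]
tcp_pos: [459.3, -120.0, 71.7]
contact_force: [-3.6, 0.1, 8.0]
```

```bash
python3 -m crank '[[[0.3,0,0],[0,0,0]],[[0.3,0,0],[0,0,0]],[[0.3,0,0],[0,0,0]]]'| sed -n '2p;4p'
python3 -m crank '[[[0.3,0,0],[0,0,0]],[[0.3,0,0],[0,0,0]],[[0.3,0,0],[0,0,0]]]'| sed -n '2p;4p'
```

```text
tcp_pos: [459.7, -120.0, 71.6]
contact_force: [-10.6, -0.6, 12.8]
tcp_pos: [460.9, -119.3, 71.6]
contact_force: [-14.1, 0.9, 16.2]
```

```bash
python3 -m crank '[[[-2,0,0],[0,0,0]],[[-4.5,1,0],[0,0,0]],[[-4.5,5,2],[0,0,0]],[[-4.5,6,6],[0,0,0]],[[-4.5,6,10],[0,0,0]],[[-4.5,6,14],[0,0,0]],[[-4.5,6,18],[0,0,0]],[[-4.5,6,22],[0,0,0]],[[-4.5,6,26],[0,0,0]],[[-4.5,6,29.5],[0,0,0]],[[-4.5,6,29.5],[0,0,0]],[[-4.5,6,29.5],[0,0,0]]]'
python3 - <<'E'
from cell import robot
import cv2,numpy as np
from h import *
c=robot.read_camera("top");cv2.imwrite("pics/top7.png",c["image"])
d=robot.read_camera("scene");cv2.imwrite("pics/scene7.png",d["image"])
# black grip in top view
im=c["image"].max(2)[225:285,405:445]; n,l,s,ce=cv2.connectedComponentsWithStats((im<45).astype(np.uint8));print(s[1:].tolist(),(ce[1:]+[405,225]).round(1).tolist())
# carton brown mask in top
h=cv2.cvtColor(c["image"],cv2.COLOR_BGR2HSV)[195:280,345:420]
m=((h[...,0]<25)&(h[...,1]>90)&(h[...,2]>110)).astype(np.uint8);ys,xs=np.nonzero(m);print(m.sum(),xs.min()+345,xs.max()+345,ys.min()+195,ys.max()+195)
for r in range(0,85,4): print(r+195,''.join('#' if v else '.' for v in m[r]))
print(proj("top",[571,-177-75,72]),proj("top",[471,-252,72]),proj("top",[471,-102,72]),proj("top",[571,-102,72]))
E
```

```text
time: 19.23
tcp_pos: [421.3, -59.6, 368.1]
orientation: [2.204, 2.229, 0.005]
contact_force: [0.1, 0.2, 0.2]
opening: -0.2
finger_force: 0.0
[[26, 4, 1, 1, 1], [24, 11, 1, 1, 1], [23, 15, 1, 1, 1], [22, 18, 1, 1, 1], [21, 21, 1, 2, 2], [39, 23, 1, 1, 1], [20, 24, 1, 1, 1], [19, 27, 1, 1, 1], [37, 28, 3, 1, 3], [18, 30, 1, 1, 1], [35, 33, 5, 4, 10], [16, 36, 1, 1, 1], [33, 39, 7, 4, 14], [12, 43, 1, 1, 1], [10, 45, 2, 2, 2], [32, 44, 1, 1, 1], [38, 45, 2, 1, 2], [28, 46, 5, 10, 17], [33, 48, 5, 3, 8], [34, 53, 1, 1, 1], [36, 53, 2, 1, 2], [39, 53, 1, 1, 1], [27, 58, 4, 2, 6]] [[431.0, 229.0], [429.0, 236.0], [428.0, 240.0], [427.0, 243.0], [426.0, 246.5], [444.0, 248.0], [425.0, 249.0], [424.0, 252.0], [443.0, 253.0], [423.0, 255.0], [442.4, 259.6], [421.0, 261.0], [441.5, 265.5], [417.0, 268.0], [415.5, 270.5], [437.0, 269.0], [443.5, 270.0], [435.1, 275.7], [439.8, 274.0], [439.0, 278.0], [441.5, 278.0], [444.0, 278.0], [433.5, 283.5]]Traceback (most recent call last):
  File "<stdin>", line 10, in <module>
    return umr_minimum(a, axis, None, out, keepdims, initial, where)
ValueError: zero-size array to reduction operation minimum which has no identity
```

```bash
python3 -m crank '[[[1.9,-4,0],[0,0,0]],[[1.9,-8,0],[0,0,0]],[[1.9,-11.8,0],[0,0,0]],[[1.9,-11.8,0],[0,0,0]],[[1.9,-11.8,-2],[0,0,0]],[[1.9,-11.8,-3],[0,0,0]],[[1.9,-11.8,-3],[0,0,0]]]' | sed -n '1,4p'
python3 -m crank '[[[0,0,-0.8],[0,0,0]],[[0,0,-1],[0,0,0]],[[0,0,-1],[0,0,0]]]' | sed -n '2p;4p'
python3 -m crank '[[[0,0,-0.8],[0,0,0]],[[0,0,-1],[0,0,0]],[[0,0,-1],[0,0,0]]]' | sed -n '2p;4p'
python3 -m crank '[[[0,0,-0.8],[0,0,0]],[[0,0,-1],[0,0,0]],[[0,0,-1],[0,0,0]]]' | sed -n '2p;4p'
```

```text
time: 19.92
tcp_pos: [437.6, -176.5, 329.8]
orientation: [-2.204, -2.227, 0.003]
contact_force: [-0.5, 1.1, 1.0]
tcp_pos: [438.9, -176.7, 323.6]
contact_force: [0.2, 0.1, -0.7]
tcp_pos: [439.1, -177.1, 314.2]
contact_force: [0.0, -0.0, 1.7]
tcp_pos: [439.0, -177.2, 303.6]
contact_force: [0.4, -0.7, 1.5]
```

```bash
python3 -m crank '[[[0,0,-1],[0,0,0]],[[0,0,-2],[0,0,0]],[[0,0,-3],[0,0,0]],[[0,0,-4],[0,0,0]],[[0,0,-4.5],[0,0,0]],[[0,0,-4.5],[0,0,0]]]' | sed -n '2p;4p'
python3 -m crank '[[[0,0,-0.6],[0,0,0]],[[0,0,-1],[0,0,0]],[[0,0,-1],[0,0,0]],[[0,0,-1],[0,0,0]]]' | sed -n '2p;4p'
python3 -m crank '[[[0,0,-0.5],[0,0,0]],[[0,0,-0.5],[0,0,0]],[[0,0,-0.5],[0,0,0]]]' | sed -n '2p;4p'
```

```text
tcp_pos: [438.4, -177.0, 257.2]
contact_force: [-0.7, 0.2, 2.4]
tcp_pos: [439.0, -177.2, 250.0]
contact_force: [-2.7, 1.3, 6.4]
tcp_pos: [438.8, -177.4, 245.4]
contact_force: [-3.2, -0.4, 8.3]
```

```bash
python3 -m crank '[[[0,0,-0.5],[0,0,0]],[[0,0,-0.8],[0,0,0]],[[0,0,-0.8],[0,0,0]],[[0,0,-0.8],[0,0,0]]]' | sed -n '2p;4p'
python3 -m crank '[[[0,0,-0.3],[0,0,0]],[[0,0,-0.3],[0,0,0]],[[0,0,-0.3],[0,0,0]],[[0,0,-0.3],[0,0,0]]]' | sed -n '2p;4p'
python3 - <<'E'
from cell import robot
import cv2,numpy as np
from h import *
d=robot.read_camera("scene")["image"];cv2.imwrite("pics/scene8.png",d)
for p in ([475,-178,205],[383,-178,205],[475,-178,217],[383,-178,217],[475,-178,193],[383,-178,193],[437,-178,217],[383,-166,205]): print(p,proj("scene",p).round(1))
m=d.max(2)
print("rows 165..215 cols 360..425")
for r in range(160,215): print(r,''.join('#' if v<40 else '+' if v<70 else '.' for v in m[r,355:425]))
E
```

```text
tcp_pos: [438.5, -177.5, 238.0]
contact_force: [-5.1, 0.2, 9.1]
tcp_pos: [438.5, -177.6, 235.4]
contact_force: [-5.9, -0.2, 10.5]
[475, -178, 205] [379.7 206.1]
[383, -178, 205] [409.8 218.5]
[475, -178, 217] [380.2 202. ]
[383, -178, 217] [410.4 214.2]
[475, -178, 193] [379.3 210.3]
[383, -178, 193] [409.2 222.8]
[437, -178, 217] [392.3 206.9]
[383, -166, 205] [407.  220.2]
rows 165..215 cols 360..425
160 ...........................###############################+...+..+....
161 ...........................###############################+.++...+....
162 ..........................################################+......+....
163 ..........................+###############################............
164 .........................++###############################.......+....
165 ......................+...+###############################.....++#....
166 ....................#++....##########################+####+..++##+....
167 ..................###+++...#########################+++###+++####+....
168 ..................#####+...+########################+++++########+....
169 ...............
[... 2730 characters left out ...]
+..........+..........+++
206 ...+.................############++....+..+........++++++......+..++++
207 ................+....###############...#+.++.....++++...+..++..+++++++
208 ................+++..#################+#####+++....++......++++++++...
209 ..............+......+#########################++++++....++...+....+..
210 ..............+...+...+#################+#########+++...+++........+++
211 ...............++..+..+##############################+...+++........++
212 ...................+..#+.......###################+###+...............
213 ...................++.............#############++++####+......++.+++..
214 ....................................############++++###+.......++++++.
```

```bash
python3 -m crank '[[[0,0,-0.2],[0,0,0]],[[0,0,-0.2],[0,0,0]],[[0,0,-0.2],[0,0,0]]]' | sed -n '2p;4p'
cat > lev.py <<'E'
from cell import robot
import cv2,numpy as np
from h import *
d=robot.read_camera("scene")["image"];m=d.max(2).astype(int)
for r in range(199,232): print(r,' '.join(f"{v:3d}" for v in m[r,376:414:2]))
for a in (.40,.45,.5):
    e=.45-a
    for side in(1,-1):
        q=[]
        for R in(130,220):
            for yo in (0,): q.append(proj("scene",[604-R*np.cos(e)-side*12*np.sin(e)*-1*0,-178,205+R*np.sin(e)+side*12]).round(1).tolist())
        print(a,side,q)
E
python3 lev.py
```

```text
tcp_pos: [438.4, -177.6, 233.5]
contact_force: [-5.8, -0.2, 11.0]
199  71  66  72  68  70  64 112  54 186  32  32  22  76  73  66  64  74  74  76
200 209  83  71  68  70  60 123  59 185  38  25  25  72  68  70  75  73  72  74
201 255 110  48  62  73  54 147  41 182  37  23  25  70  72  75  79  78  68  71
202 240  70  30  38  55  65 161  40 170  39  23  23  68  74  73  76  80  75  68
203 133  22  38  32  30  46 181  49 161  37  23  32  70  74  72  74  79  77  71
204  56  30  38  39  35  21 195  65 147  32  16  53  71  75  74  76  81  75  71
205  23  31  35  38  38  25 202  77 135  27  36  68  68  73  73  71  76  71  74
206   7  27  32  35  38  32 140 105 131  69 126  90  69  70  72  69  69  65  69
207   3  25  29  29  36  35  46  76 127  69  97  64  76  73  68  66  71  71  70
208  27  20  24  27  32  35  31  13  79  37  13  25  51  79  73  65  71  74  73
209  63  10  18  22  27  31  35  27  17  34  26  28  26  56  74  65  71  72  68
210  75  22   8  16  22  27  32  37  28  39  38  33  31  28  51  76  74  73  60
211  74  34  26  15  14  20  27  30  36  37  40  37  34  30  31  48  75  7
[... 1144 characters left out ...]
0 237 171 151 129  17  38 201 240 255 155  51  65  68  80  70
227 206 214 212 205 189 167 150 123  21  28 122 206 246 247 165  52  67  79  72
228 209 211 213 199 188 166 148 123  29  50  58 147 220 255 255 158  58  74  73
229 215 215 212 200 190 171 148  88  70  71  59  78 142 254 255 255 102  68  68
230 172 226 219 207 190 179 188  76  89  75  64  60  65 223 255 255 164  59  63
231  90 150 194 190 170 146 149  88  87  72  69  69  57 116 235 255 239 139  59
0.4 1 [[380.7, 199.8], [410.6, 210.0]]
0.4 -1 [[379.8, 208.2], [409.3, 218.7]]
0.45 1 [[380.5, 202.1], [410.1, 214.1]]
0.45 -1 [[379.6, 210.4], [408.8, 222.6]]
0.5 1 [[380.2, 204.3], [409.4, 218.0]]
0.5 -1 [[379.3, 212.6], [408.2, 226.5]]
```

The grip edge slope (0.39–0.40, against 0.405 predicted for level), the tip height (216.5 mm, against 217) and the force (11 N) all say level. I hold it 3 s.

```bash
for i in 1 2 3; do python3 -m crank '[[[0,0,0],[0,0,0]],[[0,0,0],[0,0,0]],[[0,0,0],[0,0,0]],[[0,0,0],[0,0,0]],[[0,0,0],[0,0,0]],[[0,0,0],[0,0,0]],[[0,0,0],[0,0,0]],[[0,0,0],[0,0,0]],[[0,0,0],[0,0,0]],[[0,0,0],[0,0,0]],[[0,0,0],[0,0,0]],[[0,0,0],[0,0,0]]]' | sed -n '1,2p;4p'; done
python3 - <<'E'
from cell import robot
import cv2,numpy as np
from h import *
# carton: front-left and front-right bottom corners predicted vs brown mask in the scene view
d=robot.read_camera("scene")["image"];h=cv2.cvtColor(d,cv2.COLOR_BGR2HSV)
m=((h[...,0]<20)&(h[...,1]>90)&(h[...,2]>60)).astype(np.uint8)
for p in([471,-102,0],[571,-102,0],[471,-252,0],[471,-102,70],[471,-252,70],[571,-102,70]):print(p,proj("scene",p).round(1))
for r in range(205,270,3): print(r,''.join('#' if v else '.' for v in m[r,310:400]))
E
```

```text
time: 23.77
tcp_pos: [438.4, -177.6, 233.6]
contact_force: [-6.0, 0.7, 12.0]
time: 24.77
tcp_pos: [438.4, -177.6, 233.5]
contact_force: [-6.7, 0.0, 11.0]
time: 25.77
tcp_pos: [438.4, -177.6, 233.6]
contact_force: [-6.6, 0.2, 9.7]
[471, -102, 0] [356.7 283.1]
[571, -102, 0] [329.4 267.9]
[471, -252, 0] [389.7 261.5]
[471, -102, 70] [358.5 261.7]
[471, -252, 70] [392.3 240.9]
[571, -102, 70] [330.4 247. ]
205 #####################.....................................................................
208 #####################.....................................................................
211 ######..........##..#.............................##....#.#...............................
214 .......#.##...#...#.......................................................................
217 #....#........#..#........................................................................
220 ##...#.....#..............................#####...........................................
223 ###.....................................#########.....................................##..
226 .###...............#....
[... 696 characters left out ...]
.........#################.........
250 ##########.#........####################################...######################.........
253 ######..............#########################################.###################.........
256 ....................####################################.#######################..........
259 ....................############################################################..........
262 ............#.......##########################################################............
265 ....................#####################################################.................
268 ....................#################################################.....................
```

```bash
python3 -c "
from cell import robot
print(robot.hand_in())"
```

```text
the job is handed in; nothing more can be done
None
```

I handed the job in at about 26 s: the carton is closed with the end flaps under the long flaps, pushed up against the fence and the stop, and the lever was held level for about 3 s and is still held there; the judge returned no verdict.

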